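# Sort a mixed-up power-stage kit back into its trays

## Robot

A 6-joint arm with a two-finger parallel gripper is mounted at the origin on a cart in front of the work surface, level with it; the furniture and walls round the work are solid. World frame = base frame: x ahead of the robot, y to its left, z up, the work surface at z = 0. Lengths are in mm, angles in rad, forces in N, time in s.
With the tool pointing down it reaches from about 300 to 950 mm from the base axis. Payload 3.1 kg.
Tool frame: the origin (TCP) lies on the centre line of the jaws, within the pads' length; the fingertips stand 8 mm ahead of it and the grasp point (between the pads) lies 11 mm behind it (nose_length is the distance from the TCP to the fingertips, in mm); z points along the fingers, y is the line along which they close (so a half turn about z gives the same grasp; the last joint's range is limited). The gripper opens to 85 mm and grips with 20 to 120 N. Pads are 22 mm wide; open, the fingers measure 114 mm over their backs; the gripper's body (76 mm by 85 mm) begins 54 mm behind the grasp point. The pads swing forward as they close: fully open they stand 13 mm farther back than shut.
Start: joints at [1.181, 0.308, 1.634, -0, 1.2, -0.07], TCP at [196.511, 593.309, 200.372] pointing down, gripper open.
Joint ranges: [-3.06, 3.06], [-0.79, 1.96], [0.05, 2.63], [-1.19, 4.34], [0.05, 2.64], [-2.94, 2.94]. Speed limits (rad/s): [2.79, 2.79, 3.14, 3.14, 3.14, 3.14].

## Interface

Orientations are given as a unit quaternion [x, y, z, w].
In Python, from cell import * gives the robot as it stands. The module is installed in compiled form; this text tells all that it offers. Calls block until the motion is done:
- goto(position, orientation): joint-space move of the TCP to a pose.
- move_straight(position, velocity=150, rotation=None): straight line of the TCP; rotation=None keeps the orientation; velocity is the mean speed in mm/s.
- goto_joints(angles): joint-space move.
- move_gripper(opening, grip_force=None): opening from 0.0 (shut) to 1.0 (fully open); grip_force is the grip in N (None keeps the last); returns when the fingers have stopped.
- sleep(seconds).
- solve_ik(position, orientation): joint angles nearest the present ones, or None.
- grab_frame(name): name is "scene" or "side" or "wrist"; returns a dict with "pixels" (400x640x3 uint8, red, green, blue), "depth" (400x640 float32, mm along the optical axis (not along the pixel's ray), 0 where there is no reading), "fx", "fy", "cx", "cy" (pixels), "xyz" and "rotation" of the camera in the world; the wrist camera has in their place "mount" (4x4, takes a point from camera to tool coordinates, whose origin is the TCP and whose axes are the flange's). Camera axes: x right, y up, looking along -z (the intrinsics and any distortion apply to the point x, -y, -z); pixel columns grow to the right and rows downward; lengths in mm; the calibration is good to about 2 mm. The wrist camera is an equidistant fisheye: a pixel r from the principal point sees the ray r / f radians off the axis. A picture is of the moment at which its call begins: read the wrist's pose just before it.
A pose or a line that the arm cannot do raises MotionError and nothing moves.
- hand_in(): hands the job in; it is judged then, once.
Trained networks look in a picture, given as the dict that the camera call returned (one of the last four; its "shot" number tells which), for a name from the list of things; names that differ only in an ending like _2 or _b are one class to them, and where a whole thing is asked for, a point or a joint stands for the part that bears it (a point fixed in the world has none). Each returns a list of dicts, best first, with "conf" (0 to 1); they miss things now and then, are a little off and sometimes report something else, mostly with a low value. They report only what shows in the picture. A call takes as long as a camera call. They do not tell look-alikes from the thing itself.
- boxes_of(picture, target): "point" ([row, column] in pixels, amid what is visible of it).
- trace(picture, target): "mask" (400x640 bool, what is visible of it) and "point" ([row, column] in pixels, amid what is visible of it).
- spot_point(picture, target): "point" ([row, column] in pixels: a listed point, or the origin of a listed thing).
Readings, each from a call of its own:
- get_t(): time.
- get_joints(): joint angles.
- get_qd(): joint speeds.
- get_joint_torque(): joint torques, N m.
- get_tool_pos(): TCP position.
- get_tcp_rot(): TCP orientation.
- get_force(): force on the tool from outside, world axes, zero at the start.
- get_torque(): the same for the moment, N m.
- get_width(): opening from 0.0 (shut) to 1.0 (fully open).
- get_gripper_force(): force on a finger pad.
Only numpy, scipy, OpenCV 4.12 (cv2) and the standard library are available. Lean on these libraries where they do the work, as an engineer would, in place of code of your own. Each camera call takes 0.05 s, during which the arm holds its last target. There are 200 camera calls.

## Task

The four parts of the power-stage kit were put back in each other's trays: put each upright in the middle of its own, the black capacitor in the red tray, the grey relay in the yellow tray, the blue terminal block in the blue tray and the finned heat sink in the green tray. Put only one part in a tray at a time, using the white tray as the free spot and leaving it empty at the end. Never tip a part over, and do not push the wound ring core that lies beside the trays.

Things in the scene. Friction and masses are not known exactly. Their poses are not given: they have to be found in the camera images.
- capacitor: black upright cylinder with a light top (can capacitor), diameter 35 mm, 52 mm high; origin: centre of its underside, z up along its axis
- relay: grey box-shaped plug-in relay with a pale front label, 22 (x) x 28 (y) x 34 (z) mm; origin: centre of its underside, z up
- terminal_block: blue four-way rail terminal block, 45 (x) x 24 (y) x 37 (z) mm, grasp across the 24 mm (its flat sides face +-y); origin: centre of its underside, z up
- heat_sink: white-silver finned heat sink, 40 (x) x 50 (y) x 26 (z) mm, fins run along x, so grasp it over the fin ends across the 40 mm; origin: centre of its underside, z up
- red_tray: red square parts tray, fixed, 86 x 86 mm outside, 78 x 78 mm inside, with a black floor 6 mm above its underside and a red rim 12 mm above its underside (6 mm above the floor), 4 mm thick; a small white label holder on one side. It lies on a grey bench mat 3 mm thick. Origin: centre of its underside; x and y along its sides, z up. Home of the capacitor.
- yellow_tray: yellow square parts tray, fixed, 86 x 86 mm outside, 78 x 78 mm inside, with a black floor 6 mm above its underside and a yellow rim 12 mm above its underside (6 mm above the floor), 4 mm thick; a small white label holder on one side. It lies on a grey bench mat 3 mm thick. Origin: centre of its underside; x and y along its sides, z up. Home of the relay.
- blue_tray: blue square parts tray, fixed, 86 x 86 mm outside, 78 x 78 mm inside, with a black floor 6 mm above its underside and a blue rim 12 mm above its underside (6 mm above the floor), 4 mm thick; a small white label holder on one side. It lies on a grey bench mat 3 mm thick. Origin: centre of its underside; x and y along its sides, z up. Home of the terminal block.
- green_tray: green square parts tray, fixed, 86 x 86 mm outside, 78 x 78 mm inside, with a black floor 6 mm above its underside and a green rim 12 mm above its underside (6 mm above the floor), 4 mm thick; a small white label holder on one side. It lies on a grey bench mat 3 mm thick. Origin: centre of its underside; x and y along its sides, z up. Home of the heat sink.
- white_tray: white square parts tray, fixed, 86 x 86 mm outside, 78 x 78 mm inside, with a black floor 6 mm above its underside and a white rim 12 mm above its underside (6 mm above the floor), 4 mm thick; a small white label holder on one side. It lies on a grey bench mat 3 mm thick. Origin: centre of its underside; x and y along its sides, z up. The spare tray: empty at the start.
- toroid: loose yellow and copper wound ring core lying flat on the back left of the grey mat, diameter 67 mm, 23 mm high, a bystander; origin: centre of its underside, z up
Things that resemble listed ones, but are neither listed nor needed, are in the scene too. What is shaped like the red_tray but pink or purple is not meant.

How it is judged:
By the outcome, as a careful person would: the job done as asked, in the order asked, and still so for the second after the job is handed in, with the robot touching nothing.
It also fails if it takes over 112 s, if anything falls off the work surface, if the arm or the gripper's body presses on something with over 40 N, if the wrist force passes 120 N, or if a joint passes its speed limit or range.

## Working session

There is one attempt and no reset: what is moved stays moved. The work goes in short steps, each a Python script; the robot and the scene stay as the last script left them, time stands still between calls to the robot, and variables do not carry over. Pictures are saved under pics/ and viewed, at most 14 in all, crops included, and the job is handed in when it is done.

```bash
mkdir -p pics; cat > h.py <<'E'
from cell import *
import numpy as np, cv2
from scipy.spatial.transform import Rotation as R
def rot(c):
    r=np.array(c["rotation"],float)
    return r if r.shape==(3,3) else R.from_quat(r).as_matrix()
def world(c,T=None):
    "xyz of every pixel in world (scene/side)"
    v,u=np.mgrid[0:400,0:640]; d=c["depth"]
    P=np.stack([(u-c["cx"])/c["fx"]*d,-(v-c["cy"])/c["fy"]*d,-d],-1)
    return P@rot(c).T+np.array(c["xyz"])
def save(c,n): cv2.imwrite("pics/"+n,cv2.cvtColor(c["pixels"],cv2.COLOR_RGB2BGR))
E
python3 - <<'E'
from h import *
print(get_t(),get_tool_pos(),get_tcp_rot())
for n in("scene","side"):
    c=grab_frame(n); save(c,n+".png"); print(n,c["xyz"],c["rotation"],c["fx"],[k for k in c]); W=world(c)
    for t in "capacitor relay terminal_block heat_sink red_tray yellow_tray blue_tray green_tray white_tray toroid".split():
        for r in trace(c,t)[:3]:
            m=r["mask"]&(c["depth"]>0); 
            if m.sum()<10: continue
            p=W[m]; z=np.percentile(p[:,2],95); top=p[p[:,2]>z-5]
            rc=cv2.minAreaRect(top[:,:2].astype(np.float32))
            print(t,round(r["conf"],2),np.round(r["point"]),m.sum(),"ztop",round(z),"rect",np.round(rc[0]),np.round(rc[1]),round(rc[2]))
print(get_t())
E
```

```text
0.0 [196.13399195 592.45881927 199.13438164] [ 1.59212163e-01  9.87243681e-01 -1.14761375e-03 -2.90853098e-04]
scene [ 105.25649651 -227.74541497  854.59303616] [ 0.31852549 -0.09549522 -0.25653955  0.90752941] 444.4503337595263 ['pixels', 'depth', 'fx', 'fy', 'cx', 'cy', 'xyz', 'rotation', 'shot']
capacitor 0.58 [266. 372.] 399 ztop 63 rect [464. 106.] [32. 31.] 54
relay 0.65 [225. 336.] 205 ztop 45 rect [467. 242.] [22. 28.] 21
terminal_block 0.66 [190. 302.] 234 ztop 47 rect [454. 379.] [26. 24.] 33
heat_sink 0.85 [182. 365.] 355 ztop 37 rect [596. 308.] [49. 37.] 55
red_tray 0.93 [191. 306.] 820 ztop 16 rect [455. 380.] [89. 88.] 11
red_tray 0.82 [251. 267.] 1403 ztop 13 rect [297. 277.] [90. 88.] 16
red_tray 0.69 [164. 229.] 927 ztop 13 rect [345. 574.] [89. 90.] 5
yellow_tray 0.82 [190. 357.] 655 ztop 16 rect [592. 311.] [89. 89.] 85
blue_tray 0.9 [233. 341.] 1149 ztop 17 rect [469. 240.] [89. 88.] 7
green_tray 0.22 [192. 302.] 245 ztop 47 rect [454. 379.] [26. 24.] 33
white_tray 0.67 [225. 404.] 1251 ztop 16 rect [605. 173.] [92. 87.] 15
toroid 0.95 [151. 343.] 496 ztop 28 rec
[... 412 characters left out ...]
7.] 18
terminal_block 0.92 [229. 306.] 346 ztop 45 rect [453. 383.] [25. 27.] 36
heat_sink 0.76 [208. 260.] 378 ztop 35 rect [594. 310.] [47. 40.] 57
heat_sink 0.16 [182. 339.] 408 ztop 14 rect [460. 105.] [86. 87.] 17
red_tray 0.96 [220. 387.] 948 ztop 11 rect [294. 278.] [89. 87.] 16
red_tray 0.9 [240. 305.] 792 ztop 15 rect [452. 381.] [88. 89.] 12
red_tray 0.82 [315. 334.] 2367 ztop 12 rect [343. 574.] [88. 88.] 5
yellow_tray 0.75 [214. 266.] 452 ztop 14 rect [590. 313.] [86. 89.] 84
blue_tray 0.82 [206. 316.] 621 ztop 14 rect [466. 243.] [88. 87.] 8
white_tray 0.77 [190. 280.] 563 ztop 14 rect [601. 174.] [87. 89.] 15
toroid 0.77 [238. 229.] 637 ztop 26 rect [608. 436.] [62. 65.] 52
1.1
```

View pics/scene.png

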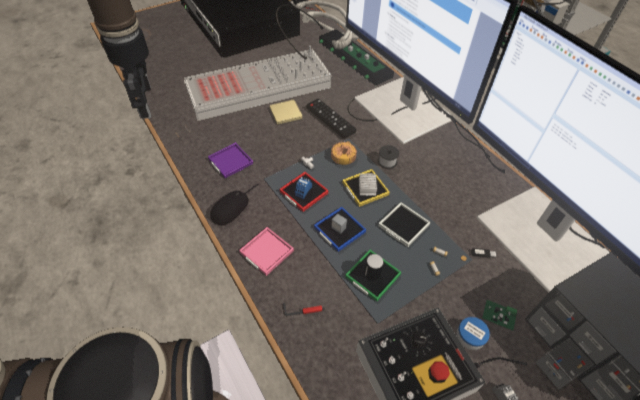

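View pics/side.png

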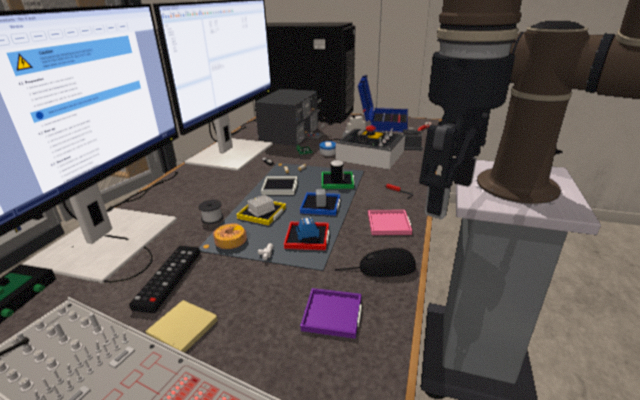

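The layout is a single cycle: block in red, relay in blue, heat sink in yellow, capacitor in green, and white empty. The purple and pink trays are decoys. Next is a closer look with the wrist camera from above.

```bash
cat >> h.py <<'E'
def quat(a):
    "tool down, closing line at a degrees"
    a=np.radians(a); y=np.array([np.cos(a),np.sin(a),0]); z=np.array([0,0,-1.])
    return R.from_matrix(np.stack([np.cross(y,z),y,z],1)).as_quat()
def best(p,a):
    "the half turn that keeps joint 6 nearest the present and within range"
    j=get_joints(); o=[]
    for k in(0,180,-180):
        s=solve_ik(list(p),list(quat(a+k)))
        if s is not None: o.append((abs(s[5]-j[5])+(5 if abs(s[5])>2.7 else 0),a+k))
    return list(quat(min(o)[1]))
def wrist(T=None):
    p=np.array(get_tool_pos()); r=R.from_quat(get_tcp_rot()).as_matrix(); c=grab_frame("wrist"); M=np.array(c["mount"])
    v,u=np.mgrid[0:400,0:640]; x=(u-c["cx"])/c["fx"]; y=(v-c["cy"])/c["fy"]; th=np.hypot(x,y); d=c["depth"]
    s=np.tan(th)/np.maximum(th,1e-9)*d
    P=np.stack([x*s,-y*s,-d],-1)@M[:3,:3].T+M[:3,3]
    return c,P@r.T+p
def rect(p):
    rc=cv2.minAreaRect(np.ascontiguousarray(p[:,:2],dtype=np.float32)); return np.round(rc[0],1),np.round(rc[1],1),round(rc[2],1)
E
python3 - <<'E'
from h import *
p=[500,235,290]; goto(p,best(p,0)); c,W=wrist(); save(c,"w1.png"); print(get_t(),get_joints(),c["fx"],c["mount"])
np.savez("w1.npz",W=W,px=c["pixels"],d=c["depth"])
for t in "capacitor relay terminal_block heat_sink red_tray yellow_tray blue_tray green_tray white_tray toroid".split():
    for r in trace(c,t)[:2]:
        m=r["mask"]&(c["depth"]>0)
        if m.sum()<10: continue
        q=W[m]; z=np.percentile(q[:,2],95); top=q[q[:,2]>z-4]
        print(t,round(r["conf"],2),np.round(r["point"]),m.sum(),"z",round(z),*rect(top))
E
```

```text
2.8917 [3.62246442e-01 9.71199331e-02 1.70468613e+00 3.94844755e-04
 1.34041902e+00 3.60505985e-01] 309.70691628693146 [[ 9.59083089e-04  9.52661340e-01  3.04031992e-01  7.87104532e+01]
 [ 9.99999502e-01 -8.29597658e-04 -5.55063279e-04  5.91577107e-01]
 [-2.76563099e-04  3.04032373e-01 -9.52661661e-01 -1.73037897e+02]
 [ 0.00000000e+00  0.00000000e+00  0.00000000e+00  1.00000000e+00]]
capacitor 0.62 [246. 298.] 663 z 61 [464.3 108.6] [32.5 30.9] 88.5
relay 0.66 [155. 297.] 365 z 44 [468.3 244.8] [22.3 28.4] 17.8
terminal_block 0.61 [ 61. 286.] 585 z 46 [455.  381.9] [26.3 25.5] 32.2
heat_sink 0.76 [110. 385.] 1035 z 36 [596.2 310.3] [47.  39.7] 57.2
red_tray 0.57 [138. 188.] 2790 z 12 [297.2 278.8] [89.9 86.3] 15.9
red_tray 0.56 [ 69. 295.] 2774 z 15 [455.6 381.6] [89.  86.7] 12.7
yellow_tray 0.58 [105. 375.] 2383 z 15 [593.2 313.3] [86.9 88.1] 84.6
blue_tray 0.7 [247. 298.] 609 z 61 [464.4 109.4] [31.1 30.8] 89.2
blue_tray 0.6 [155. 306.] 3015 z 15 [469. 242.] [89.5 87.4] 7.8
green_tray 0.86 [234. 301.] 2113 z 15 [463.9 105.1] [89.5 87.4] 16.0
green_tray 0.74 [155. 305.] 2934 z 15 [469.3 242.4] [89.1 86.4] 6.8
white_tray 0.6 [199. 384.] 3038 z 15 [604.1 174.8] [89.3 87.3] 13.9
toroid 0.75 [ 29. 391.] 1568 z 26 [609.7 434.5] [62.  65.8] 61.3
```

View pics/w1.png

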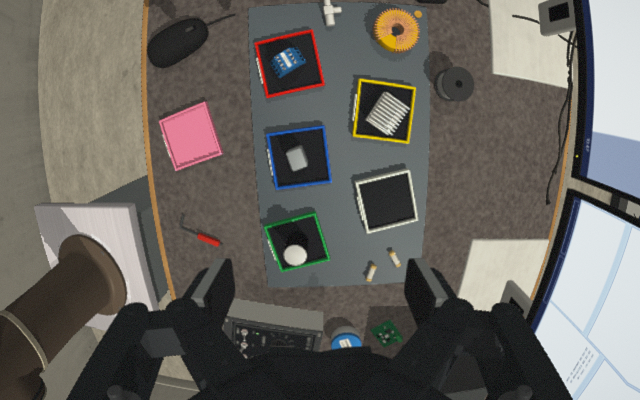

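```bash
python3 - <<'E'
import cv2,numpy as np
i=cv2.imread("pics/w1.png")
f=lambda r,c:cv2.resize(i[r:r+70,c:c+70],(390,390),interpolation=cv2.INTER_CUBIC)
cv2.imwrite("pics/crop1.png",np.hstack([f(28,255),f(78,350)]))
E
```

```text
(no output)
```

View pics/crop1.png

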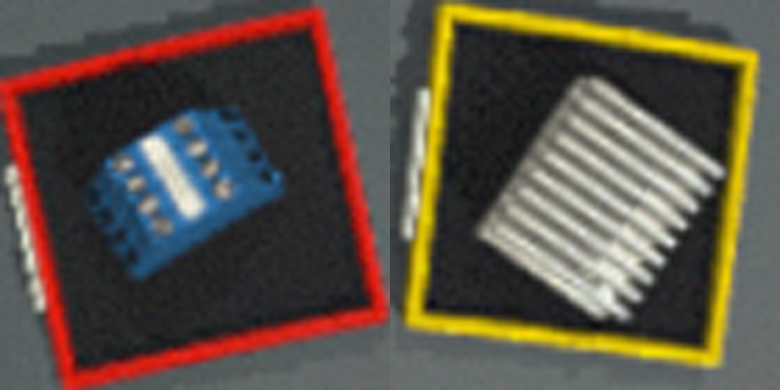

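The crops settle the grasp directions. In the left one the block's long axis runs at about +32°, so I close at 122°. In the right one the fins run at about −33°, so I close along that. I'm starting with the capacitor, into the white tray.

```bash
cat >> h.py <<'E'
T={"red":(456.8,381.8,12.5),"yellow":(594.4,313.2,-5.5),"blue":(470.3,242.3,7.3),"green":(465.1,105.4,16),"white":(605.3,175,14)}
def pick(x,y,a,z,w,grip=40):
    up=[x,y,150]; q=best(up,a); move_gripper(min(1,(w+16)/85)); goto(up,q)
    move_straight([x,y,z],120); move_gripper(max(0,(w-12)/85),grip); g=get_width()
    move_straight([x,y,150],150); print("pick width",round(g*85,1),round(get_width()*85,1),"t",get_t())
def place(x,y,a,z,w):
    up=[x,y,150]; goto(up,best(up,a)); move_straight([x,y,z+12],150); move_straight([x,y,z+.5],30)
    print("before release F",np.round(get_force(),1),"w",round(get_width()*85,1)); move_gripper((w+14)/85); move_straight([x,y,150],150); print("t",get_t())
def look(name,*ts):
    c,W=wrist()
    save(c,name)
    for t in ts:
        for r in trace(c,t)[:1]:
            m=r["mask"]&(c["depth"]>0)
            if m.sum()<10: continue
            q=W[m]; z=np.percentile(q[:,2],95); print(t,round(r["conf"],2),"z",round(z,1),*rect(q[q[:,2]>z-4]))
E
python3 - <<'E'
from h import *
pick(464.4,108.8,16,38,35)
place(*T["white"],38,35)
p=[560,240,250]; goto(p,best(p,0)); look("w2.png","capacitor","heat_sink","white_tray","yellow_tray","green_tray"); print(get_t())
E
```

```text
pick width 23.1 23.1 t 6.9833
before release F [0.4 0.  0.2] w 22.9
t 10.2583
capacitor 0.64 z 56.6 [495.2 182.2] [153.2  11.3] 59.9
heat_sink 0.74 z 35.8 [596.6 310.1] [46.6 39.3] 58.6
white_tray 0.71 z 14.7 [604.7 174.7] [89. 87.] 14.9
yellow_tray 0.76 z 15.2 [593.1 313. ] [86.8 89.4] 84.9
green_tray 0.72 z 15.0 [471.9 164.7] [186.1 108.8] 83.0
11.1333
```

View pics/w2.png

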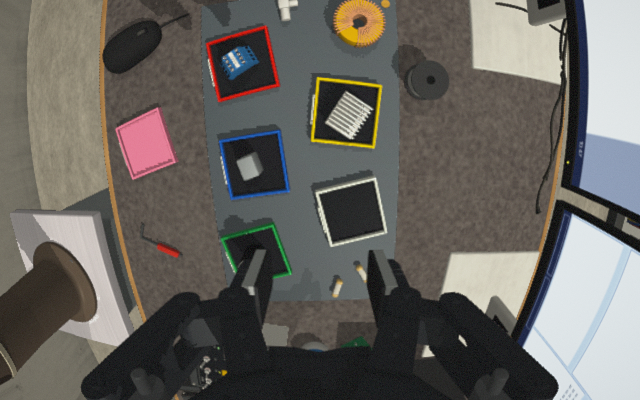

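The white tray is empty, centred at about (210, 350), and the jaws closed to the commanded width, so the grasp missed. The green tray is hidden behind the finger, so I'll check with the fixed cameras.

```bash
python3 - <<'E'
from h import *
p=[500,235,290]; goto(p,best(p,0)); look("w3.png","capacitor","green_tray")
print(get_tool_pos(),get_width(),get_t())
c=grab_frame("side"); W=world(c); I=c["pixels"]
cv2.imwrite("pics/s3.png",cv2.resize(cv2.cvtColor(I,cv2.COLOR_RGB2BGR)[130:280,200:400],(800,600)))
E
```

```text
capacitor 0.75 z 61.6 [465.  108.9] [32.9 32.4] 18.8
green_tray 0.82 z 15.0 [464.3 104.5] [88.8 87.7] 15.7
[500.2163901  234.6571963  288.88036582] 0.5761392846049581 11.675
```

View pics/s3.png

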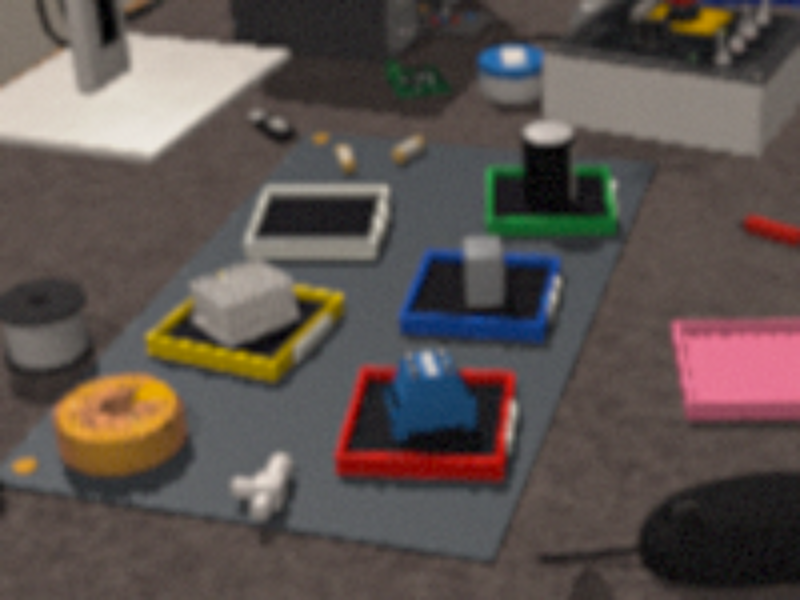

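The capacitor hasn't moved: it is still upright in green, at (548, 165) in the crop. The opening fraction must not be linear in millimetres, so this time I close fully under force control.

```bash
sed -i 's|move_gripper(max(0,(w-12)/85),grip); g=get_width()|move_gripper(0,grip); g=get_width(); print("F",get_gripper_force())|; s|move_gripper((w+14)/85)|move_gripper(min(1,g0+.17))|; s|print("before release F"|g0=get_width(); print("before release F"|' h.py
python3 - <<'E'
from h import *
pick(464.8,108.8,16,38,35)
print(get_tool_pos(), get_gripper_force())
if get_width()>.05:
    place(*T["white"],38,35)
    p=[530,290,290]; goto(p,best(p,0)); look("w4.png","capacitor","heat_sink","yellow_tray","green_tray","white_tray","relay")
print(get_t())
E
```

```text
F 0.0
pick width -0.2 0.4 t 15.25
[463.88979723 108.67661898 149.13307072] 0.0
15.25
```

```bash
python3 - <<'E'
from h import *
c=grab_frame("scene");s=grab_frame("side"); w=grab_frame("wrist"); f=lambda c,r,k,h,l:cv2.resize(cv2.cvtColor(c["pixels"],cv2.COLOR_RGB2BGR)[r:r+h,k:k+l],(400,300))
e=lambda x,a,b:0
cv2.imwrite("pics/m5.png",np.vstack([np.hstack([f(c,120,260,180,240),f(s,60,260,180,240)]),np.hstack([f(w,0,0,400,640),f(w,120,200,240,320)])]))
print(get_tool_pos(),get_joints())
E
```

```text
[463.64115127 108.62172365 148.6239354 ] [ 1.38667835e-01  8.20909610e-02  2.01896455e+00 -2.39456321e-05
  1.04338164e+00 -1.40565558e-01]
```

View pics/m5.png

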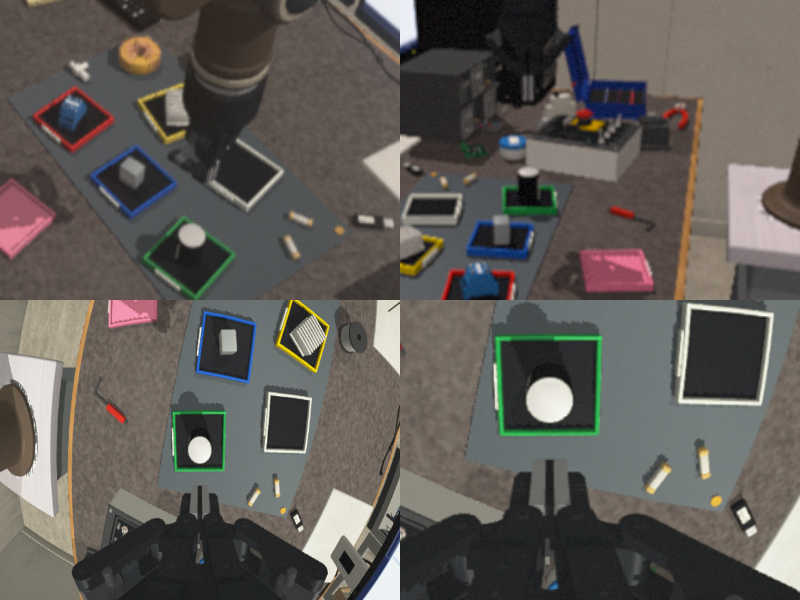

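The capacitor is still upright in the green tray, so the fingers are not where I assumed. I'll measure the real fingertip position from the depth images.

```bash
python3 - <<'E'
from h import *
print("tcp",get_tool_pos(),R.from_quat(get_tcp_rot()).as_matrix().round(3).tolist(),get_width())
tp=np.array(get_tool_pos())
for n in("scene","side"):
    c=grab_frame(n); W=world(c); q=W.reshape(-1,3); m=(c["depth"].reshape(-1)>0)&(np.hypot(q[:,0]-tp[0],q[:,1]-tp[1])<110)&(q[:,2]>85)&(q[:,2]<330); q=q[m]
    zl=np.percentile(q[:,2],.5); print(n,m.sum(),"lowest z",zl)
    for a in range(int(zl),300,20):
        s=q[(q[:,2]>=a)&(q[:,2]<a+20)]
        if len(s): print(a,len(s),s.min(0).round(),s.max(0).round())
c,W=wrist(); d=np.linalg.norm(W-tp,axis=-1); s=(c["depth"]>0)&(W[...,2]>95); v,u=np.where(s&(abs(np.mgrid[0:400,0:640][1]-320)<20))
for r in range(235,330,8):
    k=W[r,318]; print(r,k.round(),c["depth"][r,318])
E
```

```text
tcp [463.64115127 108.62172365 148.6239354 ] [[-0.276, 0.961, -0.003], [0.961, 0.276, -0.0], [0.0, -0.003, -1.0]] 0.002179244798956736
scene 1257 lowest z 186.85753563016019
186 70 [449.  95. 186.] [475. 111. 205.]
206 41 [443.  90. 207.] [491. 104. 226.]
226 140 [428.  85. 227.] [507. 114. 246.]
246 138 [406.  80. 246.] [498. 108. 266.]
266 308 [403.  79. 266.] [479. 120. 286.]
286 160 [422.  86. 286.] [460. 108. 306.]
side 1723 lowest z 183.22756688287888
183 81 [449. 108. 183.] [474. 122. 203.]
203 96 [442. 102. 203.] [482. 126. 223.]
223 222 [419.  88. 223.] [499. 133. 243.]
243 272 [403.  91. 243.] [515. 137. 263.]
263 389 [400.  83. 263.] [521. 141. 283.]
283 301 [420. 102. 283.] [503. 131. 303.]
235 [480.  50.   1.] 348.00345
243 [444. 184. 322.] 0.0
251 [461. 120. 188.] 148.41621
259 [461. 120. 196.] 140.56915
267 [461. 120. 203.] 133.73259
275 [461. 120. 210.] 127.08847
283 [461. 120. 217.] 120.674385
291 [462. 117. 217.] 121.03271
299 [463. 113. 217.] 122.06855
307 [465. 108. 217.] 124.45993
315 [466. 104. 217.] 125.4769
323 [467. 100. 216.] 127.16267
```

All three cameras agree: the shut fingertips are about 36 mm behind the reported TCP, at z≈185 where the TCP reads 148.6. The lateral position is right. I'll measure the retreat with opening, then go on with z corrected.

```bash
python3 - <<'E'
from h import *
for o in(.3,.5,.7):
    move_gripper(o); c,W=wrist(); tp=get_tool_pos(); y=np.array([.961,.276,0]); x=np.array([-.276,.961,0])
    s=(c["depth"]>0)&(c["depth"]<220)&(W[...,2]>165)&(W[...,2]<240); q=W[s]-tp; 
    f=q[q[:,2]<np.percentile(q[:,2],1)+12]; b=f@y; print(o,np.percentile(q[:,2],1).round(1),"gap",b[b<0].max() if (b<0).any() else 0,b[b>0].min(),"outer",b.min(),b.max(),"x",(f@x).min(),(f@x).max())
print(get_t())
E
```

```text
0.3 16.9 gap 0 315.8548732876744 outer 315.8548732876744 354.23628098537785 x -190.25135605257063 -77.88912094455756
0.5 16.9 gap 0 315.81673410354523 outer 315.81673410354523 354.1390677339611 x -190.18374910256253 -77.39450706818603
0.7 16.7 gap 0 314.8016712355849 outer 314.8016712355849 355.1141532429759 x -191.51874709601688 -76.08383486962438
16.6833
```

```bash
python3 - <<'E'
from h import *
for o in(.3,.45,.65):
    move_gripper(o); c,W=wrist(); tp=np.array(get_tool_pos()); y=np.array([.961,.276,0])
    q=W[(c["depth"]>0)&(c["depth"]<230)]-tp; q=q[(np.hypot(q[:,0],q[:,1])<80)&(q[:,2]>15)&(q[:,2]<90)]
    zl=np.percentile(q[:,2],1); b=q[q[:,2]<zl+10]@y; print(o,"tip",zl.round(1),"gap",b[b<0].max().round(1),b[b>0].min().round(1),"outer",b.min().round(1),b.max().round(1))
print(get_t())
E
```

```text
0.3 tip 36.0 gap -11.5 13.4 outer -25.3 27.2
0.45 tip 36.9 gap -17.8 19.8 outer -32.1 33.5
0.65 tip 37.9 gap -26.3 28.2 outer -40.5 42.0
17.85
```

```bash
sed -i 's|^def pick(x,y,a,z,w,grip=40):|&\n    z-=37|; s|^def place(x,y,a,z,w):|&\n    z-=37|' h.py
python3 - <<'E'
from h import *
pick(464.8,108.8,16,28,35)
if get_width()>.2:
    place(*T["white"],28,35)
    p=[530,290,290]; goto(p,best(p,0)); look("w6.png","capacitor","heat_sink","yellow_tray","green_tray","white_tray","relay","terminal_block")
print(get_t())
E
```

```text
F 39.815059304237366
pick width 34.0 33.9 t 21.2917
before release F [-1.7 -0.2  5. ] w 34.3
t 25.125
capacitor 0.62 z 61.4 [584.3 234.6] [ 31.7 144.6] 20.7
heat_sink 0.71 z 35.7 [595.6 310.7] [46.8 38. ] 58.1
yellow_tray 0.85 z 15.2 [593.2 313.1] [86.4 88.6] 84.5
green_tray 0.64 z 14.7 [463.2 177.1] [ 98.7 241.3] 3.1
white_tray 0.93 z 15.0 [593.4 218.2] [ 89.  176.4] 14.9
relay 0.61 z 43.8 [468.4 245.2] [22.9 27.9] 19.9
terminal_block 0.7 z 15.1 [593.2 313.2] [86.2 88.5] 84.4
26.325
```

View pics/w6.png

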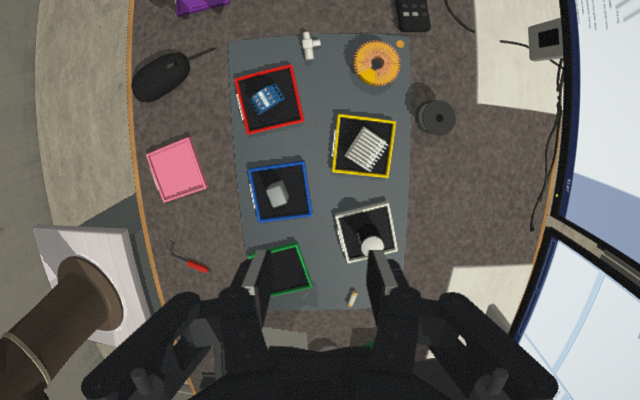

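The capacitor is now upright in white at pixel (243, 372), and green is empty. Next are the heat sink to green and the relay to yellow.

```bash
python3 - <<'E'
from h import *
pick(596.1,310.4,-32.5,18,40,50)
if get_width()<.35: raise SystemExit("miss HS")
place(*T["green"],18,40)
p=[465,180,250]; goto(p,best(p,0)); look("w7a.png","heat_sink","green_tray")
pick(468.4,245,18.5,21,22)
if get_width()<.15: raise SystemExit("miss relay")
place(*T["yellow"],21,22)
p=[500,235,290]; goto(p,best(p,0)); look("w7.png","relay","yellow_tray","heat_sink","green_tray","terminal_block","blue_tray"); print(get_t())
E
```

```text
F 50.7342329621315
pick width 38.8 38.8 t 30.35
before release F [-2.3 -0.1  7.2] w 38.6
t 34.7
heat_sink 0.69 z 35.8 [467. 105.] [40.7 46.9] 14.6
green_tray 0.97 z 15.0 [463.5 104.8] [89.2 87.1] 16.2
F 39.94032919406891
pick width 21.0 21.1 t 39.3417
before release F [ 0.  -0.9  4.1] w 21.5
t 43.2167
relay 0.67 z 43.7 [594.2 313. ] [28.4 22.7] 85.4
yellow_tray 0.84 z 15.0 [593.  312.7] [85.9 87.8] 84.3
heat_sink 0.59 z 35.8 [467.6 105.6] [39.5 46.2] 16.3
green_tray 0.8 z 15.1 [464.2 104.6] [89.1 88.2] 16.7
blue_tray 0.58 z 14.8 [469.1 241.8] [89.6 87.3] 7.7
44.3333
```

View pics/w7.png

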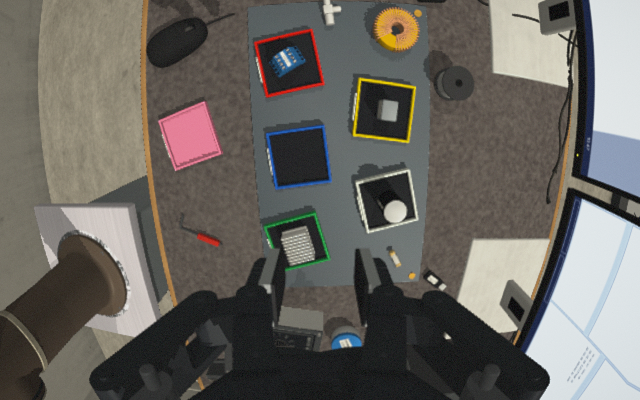

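The heat sink is in green at (244, 298) and the relay in yellow at (110, 388), both upright and centred to about 2 mm. Next are the block to blue and the capacitor to red.

```bash
python3 - <<'E'
from h import *
pick(455,382,122,21,24)
if get_width()<.17: raise SystemExit("miss TB")
x,y,a=T["blue"]; place(x,y,a+90,21,24)
p=[590,200,260]; goto(p,best(p,0)); look("w8a.png","capacitor")
pick(605.3,175,14,28,35)
if get_width()<.3: raise SystemExit("miss cap")
place(*T["red"],28,35)
p=[500,250,310]; goto(p,best(p,0)); look("w8.png","capacitor","red_tray","terminal_block","blue_tray","relay","heat_sink","toroid"); print(get_t())
E
```

```text
F 40.8583574021759
pick width 23.8 24.0 t 48.7833
before release F [-0.5  0.2  5.2] w 23.4
t 52.65
capacitor 0.96 z 61.6 [606.4 174.8] [31.3 32.5] 0.1
F 39.97352421283722
pick width 33.9 34.0 t 57.9417
before release F [-1.2 -0.4  5.7] w 33.7
t 62.1083
capacitor 0.7 z 61.9 [458.1 381. ] [31.9 32.2] 33.4
red_tray 0.83 z 11.7 [297.4 278.2] [90.2 86.5] 16.2
terminal_block 0.7 z 45.9 [470.2 242.9] [25.1 25. ] 5.7
blue_tray 0.84 z 15.0 [469.5 242.3] [88.5 87.1] 7.8
relay 0.9 z 43.8 [594.9 313.5] [27.8 22.4] 82.3
heat_sink 0.62 z 15.2 [463.9 105.1] [89.4 87. ] 16.2
toroid 0.84 z 26.3 [610.1 436.1] [63.4 65.6] 53.1
63.3667
```

View pics/w8.png

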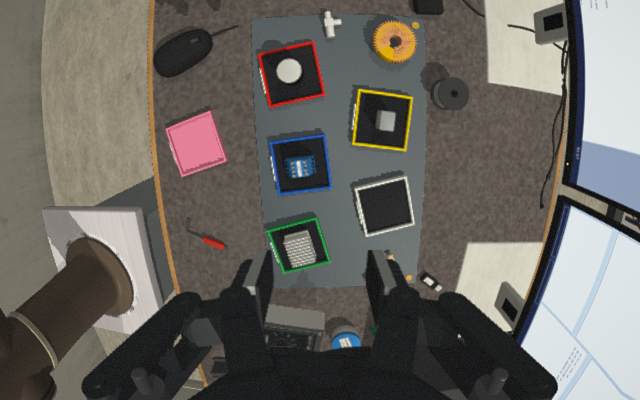

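All four parts stand centred in their own trays: capacitor (70, 289), relay (120, 386), block (165, 300), heat sink (248, 300). White is empty and the toroid is where it was, so I'm handing in.

```bash
python3 -c "
from h import *
print(hand_in())"
```

```text
the job is handed in; nothing more can be done
None
```

The job is handed in at about 63 s: all four parts stand upright in their own trays, within about 2 mm of the middle by the wrist camera, the white tray is empty and the ring core was not disturbed.

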